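Unload the ultrasonic cleaner and hang its basket to drain

ROBOT

A 6-joint arm with a two-finger parallel gripper is mounted at the origin on a cart in front of the work surface, level with it; the furniture and walls round the work are solid. World frame = base frame: x ahead of the robot, y to its left, z up, the work surface at z = 0. Lengths are in m, angles in degrees, forces in N, time in s.
With the tool pointing down it reaches from about 0.25 to 0.725 m from the base axis. Payload 9.7 kg.
Tool frame: the origin (TCP) lies on the centre line of the jaws, within the pads' length; the fingertips stand tip_extent ahead of it and the grasp point (between the pads) lies 3 mm ahead of it (tip_extent is the distance from the TCP to the fingertips, in m); z points along the fingers, y is the line along which they close (so a half turn about z gives the same grasp; the last joint's range is limited). The gripper opens to 85 mm and grips with 20 to 120 N. Pads are 22 mm wide; open, the fingers measure 114 mm over their backs; the gripper's body (76 mm by 85 mm) begins 54 mm behind the grasp point. The pads swing forward as they close: fully open they stand 13 mm farther back than shut.
Start: joints at [71.333, 4.979, 10.078, 95.1, 0, 90], TCP at [0.176, 0.521, 0.22] pointing down, gripper open.
Joint ranges: [-179.16, 179.16], [-48.56, 103.87], [-65.8, 70.77], [-126.05, 130.52], [-82.76, 87.17], [-180, 180]. Speed limits (degrees/s): [127.2, 127.2, 147.25, 180, 180, 180].

INTERFACE

Orientations are given as [roll, pitch, yaw] about the fixed x, y, z axes, in that order (R = Rz(yaw) Ry(pitch) Rx(roll)).
In Python, from workcell import * gives the robot as it stands.
- The arm moves only by the tool servo_tool, never from a script. Its argument "rows" is a list of rows, each an object with "offset": the shift along the tool's x, y, z as a fraction of full scale, a list of three; "yaw": the turn about the tool's z as a fraction of full scale; "claw": the closure, from 0 (fully open) to 1 (shut). A call has 1 to 12 rows; each row is the pose to reach, as a shift and turn from the pose commanded when the call began, along the tool's axes at that moment, turning the shorter way round; what a row does not reach only later rows make up. Full scale, the value 1, is 0.1 m for a shift and pi rad for a turn. A row lasts 1/8 s, in which the tool goes at most 62.5 mm and 10.7 degrees, less where a joint would pass 70% of its speed; a pose out of reach is approached as far as the arm can. A call with a number of a shift or a turn outside -1 to 1 is refused whole. A call with a gripper value outside its range is refused whole. The fingers move at their own pace and stop on an object; "squeeze" is the grip in N (left out, the last holds). Time passes only in rows, so rows that repeat a pose let the fingers close. It gives the time, the measured TCP pose, the force, the opening and the grip force at its end, in the units of the state.
- get_obs(): the state, without advancing time (a new reading comes with each control period).
- camera(name): name is "scene" or "top" or "wrist"; returns (picture, depth): 480x640x3 uint8, red, green, blue; 480x640 float32, m along the optical axis (not along the pixel's ray), 0 where there is no reading.
- camera_info(name): a dict with "fx", "fy", "cx", "cy" (pixels), "cam_to_world" (4x4, takes a point from camera to world coordinates); the wrist camera has in their place "hand_eye" (4x4, takes a point from camera to tool coordinates, whose origin is the TCP and whose axes are the flange's). Camera axes: x right, y up, looking along -z (the intrinsics and any distortion apply to the point x, -y, -z); pixel columns grow to the right and rows downward; lengths in m; the calibration is good to about 2 mm. A picture is of the moment at which its call begins: read the wrist's pose just before it. camera_info takes no time and is no camera call.
- job_done(): hands the job in; it is judged then, once.
The state is a dict: "time": time; "q": joint angles; "qd": joint speeds; "joint_efforts": joint torques, N m; "ee_pos": TCP position; "tcp_rot": TCP orientation; "wrist_force": force on the tool from outside, world axes, zero at the start; "torque": the same for the moment, N m; "opening": finger opening in m; "grasp_force": force on a finger pad.
Only numpy, scipy, OpenCV 4.12 (cv2) and the standard library are available. Lean on these libraries where they do the work, as an engineer would, in place of code of your own. Each camera call takes 0.05 s, during which the arm holds its last target. There are 200 camera calls.

TASK

The ultrasonic cleaner has finished: lift its lid off by the knob and set it down gently on the bench, clear of the cleaner, flat with the knob up. Then take the wire basket out by its blue grip with both pins still in it and hang it by its bail over the arm of the drain stand, so that it hangs free behind the arm's upturned tip without swinging about. Leave the other things on the bench alone.

Things in the scene. Friction and masses are not known exactly. Their poses are not given: they have to be found in the camera images.
- cleaner: white bench-top ultrasonic cleaner, 176 (x) x 168 (y) x 165 mm high, black control panel with a dial on its front (-x), fixed and dry inside. Origin: centre of its underside on the bench, z up. Open steel tank inside, 136 (x) x 124 (y) mm, floor at z = 35 mm, rim at z = 165 mm.
- lid: loose steel lid with a black knob, 160 (x) x 148 (y) mm over its flange, 61 mm high in all, 0.25 kg. Origin: centre of its underside, the lower edge of a locating collar 130 x 118 mm that hangs 8 mm down into the tank with 3 mm play (lift it straight up first). Origin at z = 157 mm on the cleaner, 0 when flat on the bench. Top of its pan: 28 mm above the origin.
- lid_knob (a point): grasp point in the lid's round black knob, on its axis, 50 mm above the lid's origin; the knob is 31 mm in diameter and its full width spans 46 to 56 mm above the origin, top at 61 mm; its neck, 18 mm thick, stands on the pan's top at 28 mm.
- basket: steel wire basket standing in the tank, 80 (x) x 74 (y) x 45 mm high, 0.16 kg, holding two pins. Origin: centre of its underside. A rigid bail of 6 mm wire in its y-z plane rises from the middles of the y sides to a shallow peak in the centre. The window under the bail runs along x: 64 mm wide in y, from the basket's rim (45 mm) up to 97 mm at the peak (83 mm at its sides).
- basket_grip (a point): grasp point in the blue moulded grip on top of the bail: a block 12 (basket x) x 32 (basket y) x 34 mm high, from 103 to 137 mm above the basket's origin; this point lies at 122 mm. Its 12 mm thickness is taken with the fingers closing along the basket's x.
- basket_bail (a point): underside of the bail's peak, 97 mm above the basket's origin, on its axis; it rests on top of the arm when the basket hangs (then about 4 to 6 mm above point bar_mid's height).
- drain_stand: steel drain stand, fixed: a drip tray (x -60 to 95, y -60 to 60 mm, 14 mm high) with a round post at x = 82 mm that bends over into a level round arm, 10 mm in diameter, its axis 150 mm above the bench, running along the stand's -x to a free end. Origin: on the bench under the middle of the arm, z up.
- bar_mid (a point): on the arm's axis, 150 mm above the bench, the best place for the bail; the arm runs along this frame's x. Its straight part reaches from x = -52 to +66 mm; keep the basket off the post (front face at x = 74 mm). Axes as the stand's.
- bar_tip (a point): top of the arm's upturned free end, at x = -62 mm, 17 mm above the arm's axis; the bail must pass over it.
- pin_a: hollow grey steel wrist pin lying in the basket along its x, 64 mm long, 24 mm in diameter, 0.12 kg. Origin: middle of its underside.
- pin_b: the second wrist pin, like pin_a, beside it.
- nut_jar: bystander: glass jar of nuts, 60 mm in diameter, 78 mm high, standing behind the work. Origin: centre of its underside.
- tin_dish: bystander: shallow brown tin dish, 77 mm across, 16 mm high. Origin: centre of its underside.
- dye_bottle: bystander: small amber bottle with a black cap, 27 mm in diameter, 82 mm high, standing in the middle. Origin: centre of its underside.
Mind the look-alikes: they are no part of the job. What is shaped like the drain_stand but purple is not meant.

How it is judged (in metres and radians):
On the way, in this order (a step that is already met when the one before it is completed fails the run):
1. the lid has been lifted off the cleaner by its knob, about level (height (world z) of lid above 0.175 m and angle between lid's own z axis and vertical below 0.35 rad and contact force between lid and the fingers above 0.5 N and distance between the grasp point and lid_knob below 0.04 m), for 0.1 s.
2. the lid lies flat on the bench, knob up, clear of the cleaner and let go, while the basket is still in the tank (height (world z) of lid below 0.015 m and angle between lid's own z axis and vertical below 0.12 rad and horizontal distance between lid and cleaner above 0.1 m and linear speed of lid below 0.03 m/s and contact force between lid and the fingers below 0.05 N and contact force between lid and cleaner below 0.05 N and horizontal distance between basket and cleaner below 0.05 m and height (world z) of basket below 0.06 m), for 0.2 s.
3. the basket has been lifted out of the tank by its grip (horizontal distance between basket and cleaner above 0.06 m and height (world z) of basket above 0.06 m and contact force between basket and the fingers above 0.5 N and distance between the grasp point and basket_grip below 0.04 m and distance between each of pin_a, pin_b and basket below 0.05 m), for 0.1 s.
4. the basket hangs by its bail on the arm and has been let go (x of basket_bail in the frame of bar_mid between -0.055 and 0.045 m and y of basket_bail in the frame of bar_mid between -0.018 and 0.018 m and z of basket_bail in the frame of bar_mid between 0 and 0.018 m and angle between basket's own z axis and vertical below 0.25 rad and contact force between basket and the fingers below 0.05 N and distance between each of pin_a, pin_b and basket below 0.05 m), for 0.2 s.
At the end, for the whole second after the job is handed in: Lid at rest flat on the bench, knob up (within 15 mm and 0.12 rad), clear of the cleaner, let go. Bail peak on the arm: within 18 mm sideways, 0 to 18 mm above its axis, -55 to 45 mm along it from bar_mid; basket within 0.25 rad of upright, below 0.05 m/s, both pins in it (all of step 4 and height (world z) of lid below 0.015 m and angle between lid's own z axis and vertical below 0.12 rad and horizontal distance between lid and cleaner above 0.1 m and linear speed of lid below 0.03 m/s and contact force between lid and the fingers below 0.05 N and contact force between lid and cleaner below 0.05 N and linear speed of basket below 0.05 m/s and angular speed of basket below 0.6 rad/s); the robot touches nothing.
It fails at once if the nut jar, tin dish or amber bottle pushed more than 30 mm from its place (distance of any of nut_jar, tin_dish, dye_bottle from where it was at the start of the episode above 0.03 m).
It fails at once if the lid dropped (moving faster than 0.5 m/s while not held) (linear speed of lid above 0.5 m/s and contact force between lid and the fingers below 0.05 N).
It fails at once if the basket dropped (moving faster than 0.5 m/s while not held) (linear speed of basket above 0.5 m/s and contact force between basket and the fingers below 0.05 N).
It also fails if it takes over 67 s, if anything falls off the work surface, if the arm or the gripper's body presses on something with over 40 N, if the wrist force passes 120 N, or if a joint passes its speed limit or range.

## Working session

There is one attempt and no reset: what is moved stays moved. The work goes in short steps, Python scripts to look and compute and a tool call to move; the robot and the scene stay as the last step left them, time stands still between calls to the robot, and variables do not carry over. Pictures are saved under pics/ and viewed, at most 10 in all, crops included, and the job is handed in when it is done.

Besides the shell and the picture viewer there is one more tool, called after "Emit:" in YAML: its name, and indented under it one key for each argument. servo_tool: Moves the arm, as the interface text tells. Its arguments: {"type":"object","properties":{"rows":{"type":"array"},"squeeze":{"type":"number"}},"required":["rows"]}

```bash
ls; mkdir -p pics
python3 - <<'E'
from workcell import *
import cv2,numpy as np
o=get_obs();print({k:o[k] for k in('time','ee_pos','tcp_rot','opening')})
for n in('scene','top'):
    p,d=camera(n);cv2.imwrite(f'pics/{n}0.png',p[:,:,::-1]);np.savez(f'pics/{n}0.npz',p=p,d=d)
    i=camera_info(n);print(n,{k:np.round(v,4).tolist() if k!='name' else v for k,v in i.items() if not isinstance(v,str)})
print(camera_info('wrist'))
E
```

```text
pics
{'time': 0.0, 'ee_pos': array([0.17597348, 0.52082236, 0.21926776]), 'tcp_rot': array([-1.79921776e+02,  8.31041227e-04,  1.61331875e+02]), 'opening': 0.08551460046916354}
scene {'fx': 591.1469, 'fy': 591.1469, 'cx': 323.7563, 'cy': 239.1124, 'cam_to_world': [[0.8497, 0.2502, -0.464, -0.2525], [-0.5267, 0.363, -0.7687, -1.1149], [-0.0239, 0.8976, 0.4402, 0.8838], [0.0, 0.0, 0.0, 1.0]]}
top {'fx': 599.6336, 'fy': 599.6336, 'cx': 316.4749, 'cy': 246.9061, 'cam_to_world': [[0.0238, 0.998, -0.0592, 0.4473], [-0.9997, 0.0239, 0.0018, 0.2009], [0.0032, 0.0592, 0.9982, 1.9934], [0.0, 0.0, 0.0, 1.0]]}
{'fx': 361.2117918817074, 'fy': 361.2117918817074, 'cx': 319.52060693092585, 'cy': 235.53306361858762, 'hand_eye': array([[-7.03560351e-04,  9.54994454e-01,  2.96622820e-01,
         7.60645576e-02],
       [ 9.99998993e-01,  3.06387149e-04,  1.38546864e-03,
         4.38797695e-04],
       [ 1.23223345e-03,  2.96623496e-01, -9.54993708e-01,
        -1.53938967e-01],
       [ 0.00000000e+00,  0.00000000e+00,  0.00000000e+00,
         1.00000000e+00]])}
```

View pics/scene0.png

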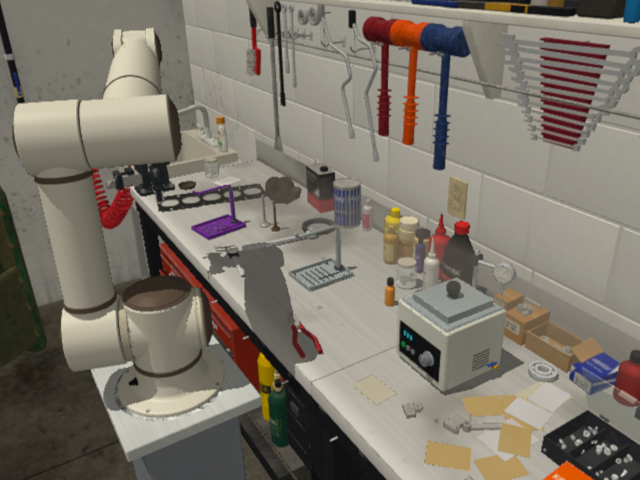

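View pics/top0.png

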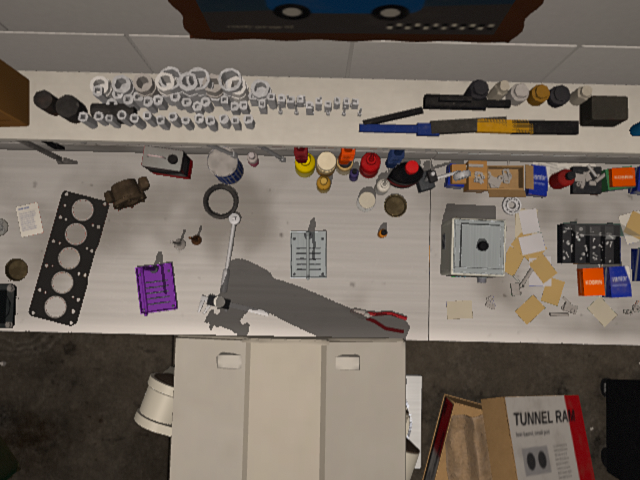

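Two stand-shaped things: the purple one at top (156,285), scene (218,227), and a grey steel one at top (309,252), scene (322,270). Grey steel fits the description. I'll confirm it in one enlarged crop and measure using the depth images.

```bash
cat > h.py <<'E'
from workcell import *
import cv2,numpy as np
def pts(n,d):
    i=camera_info(n);v,u=np.mgrid[0:480,0:640]
    c=np.stack([(u-i['cx'])/i['fx']*d,-(v-i['cy'])/i['fy']*d,-d,np.ones_like(d)],-1)
    return (c@np.array(i['cam_to_world']).T)[...,:3]
E
python3 - <<'E'
from h import *
A=np.load('pics/top0.npz');B=np.load('pics/scene0.npz')
a=cv2.resize(A['p'][200:300,270:400],(520,400),interpolation=cv2.INTER_CUBIC)
b=cv2.resize(B['p'][200:320,200:400],(666,400),interpolation=cv2.INTER_CUBIC)
c=cv2.resize(A['p'][190:290,430:530],(400,400),interpolation=cv2.INTER_CUBIC)
im=np.hstack([a,c,b]);im=cv2.resize(im,(800,int(im.shape[0]*800/im.shape[1])))
top=np.hstack([a,c])
top=cv2.resize(top,(666,290));b=cv2.resize(b,(666,310))
cv2.imwrite('pics/crop1.png',np.vstack([top,b])[:,:,::-1])
P=pts('top',A['d'])
for r in range(195,290,6): print(r,np.round(P[r,432:520:6,2]*1000).astype(int))
print()
for r in range(215,285,4): print(r,np.round(P[r,284:336:3,2]*1000).astype(int))
print(P[245,482],P[250,309])
S=pts('scene',B['d'])
for r in range(222,292,5): print(r,np.round(S[r,255:365:6,2]*1000).astype(int))
E
```

```text
195 [   0    1   -3   -9   -4   -9    7 1993   -9   -2   70   64   62   65
   62]
201 [ 4  1  3 -7 -1  9 -1  2 -2  5  8  1 20 11 12]
207 [ -14   -5    3 1993   -2  -10    2   -8  -10   -2    1    0   23   -4
   17]
213 [ 3  2 -3 -3  3 -7  2  3 -4  2  0 -3 -5  5  5]
219 [ -1 -11   0 133 171 163 170 171 167 163 156 160 159  -4  -6]
225 [  4  -1  50 141 161 187 188 185 182 186 189 183 161   1   1]
231 [ -3  -6  57 142 167 174 185 181 182 193 185 191 170  -9   3]
237 [ -7 -10  72 139 164 185 190 187 181 186 185 187 157   2   2]
243 [  0   1  75 158 163 186 186 189 216 214 189 186 161  -5   3]
249 [  9  -1  75 151 169 195 184 181 218 217 187 181 160  14  -3]
255 [ -1  -1  71 153 166 186 180 182 195 177 181 189 165   3   2]
261 [  3  -3  77 158 167 181 180 183 185 181 188 187 167   1   4]
267 [ -7  -6  79 151 164 165 171 167 180 180 185 180 159  -6   2]
273 [ -4   3  78 157 166 164 169 162 168 171 159 161 162   5   5]
279 [-10   2  15  -9   2  -7   0 -11  88   1   1  -3   6  12   4]
285 [-1  4  7 -2  7  1 -2 -4  4  9  4  5  6  9  6]

215 [-1 -3  3 -5  5  6 -3 -2 -1 -5 -3  5  2  7  8  1 -4 
[... 1648 characters left out ...]
  -2  -3  -2   2  16 150 148   8  -1   1  -2  -1 115  -2  -2  -1
  -1]
242 [-3 22 13 16  7  2 -4 -4  1  1  1 -7 -1 -2 99 -2 -4 -3 -5]
247 [12 11 -1 -2 -1 -2 -4 -2 -2 -3 -3 -4 -1  0 77 -4  2 -1 -3]
252 [-6 -1 -3  3 -1 -6 -4  3 -4 -3 -4 -2 -5  0 64 -2  2 -5 -1]
257 [-2 -3 -5  0 -2 -1 -2 -3  0  1 -2  2 -3 -1 47 -5  2  0 -2]
262 [-2 -5 -4 -3  0 -2 -5 -6 -3 -1 -3  6  3  3 33 -2 -5 -3 -2]
267 [ 1 -1 -2 -3 -4 -1 -4 -1 11  7  3  1  4 -1 12 -1 -1 -2 -4]
272 [-1  0 -1 -2 -2 -1  8  1  2 -1  1 -1  4  1  5  2 10 -3  2]
277 [-1  0 -2  4  4 -2 -1  3  4  1  1 -2  4  4 16  4 -3 -2  1]
282 [-1 -3 -7 -2  2 -2 -5 -6 -1  1  2  4 12  4 -4 -5 -2  0  2]
287 [-5  0 -2 -5 -5  1 -4  1 -3 12  6  4 -4 -2 -3 -2 -2  0 -3]
```

View pics/crop1.png

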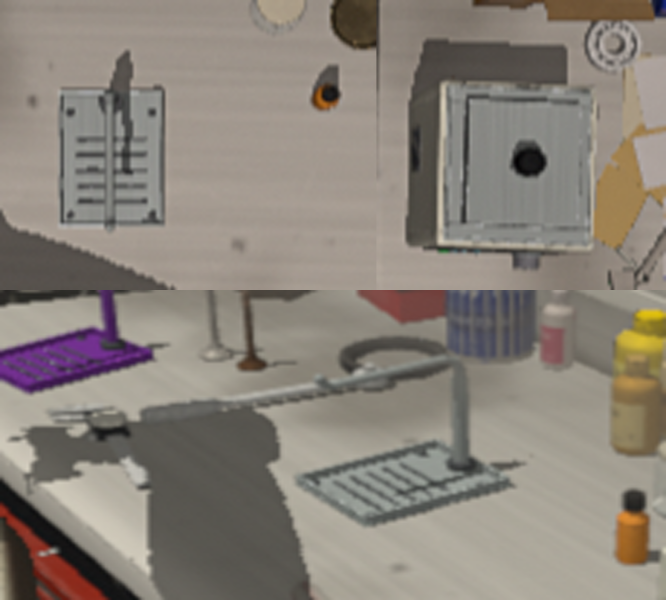

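The crop shows the grey stand clearly: slotted tray, post at the far (+x) end and a level arm coming toward the robot. That matches, so purple is the decoy. The lid's knob is at top (482,245). Next I'll measure the knob, cleaner, arm and bystanders.

```bash
cat >> h.py <<'E'
def ray(n,u,v,z,i=None,T=None):
    i=i or camera_info(n);T=np.array(i['cam_to_world']) if T is None else T
    r=T[:3,:3]@np.array([(u-i['cx'])/i['fx'],-(v-i['cy'])/i['fy'],-1]);o=T[:3,3]
    return o+r*(z-o[2])/r[2]
def blob(m):
    n,l,s,c=cv2.connectedComponentsWithStats(m.astype(np.uint8));k=1+np.argmax(s[1:,4]);return c[k],s[k],l==k
E
python3 - <<'E'
from h import *
A=np.load('pics/top0.npz');B=np.load('pics/scene0.npz')
P=pts('top',A['d']);S=pts('scene',B['d'])
z=P[...,2];v,u=np.mgrid[0:480,0:640]
box=lambda a,b,c,d:(v>=a)&(v<b)&(u>=c)&(u<d)
g=A['p'].max(-1)
m=box(232,258,470,495)&(g<60);c,s,_=blob(m);print('knob top',c,s,ray('top',*c,.212))
g2=B['p'].max(-1);m=box(275,305,440,472)&(g2<70);c,s,_=blob(m);print('knob scene',c,s,ray('scene',*c,.207))
m=(S[...,2]>.195)&(S[...,2]<.225)&box(270,310,435,480);print('scene knob pts',S[m].mean(0),m.sum())
for lo,hi,nm in((.178,.195,'pan'),(.155,.195,'all')):
    m=box(205,285,435,512)&(z>lo)&(z<hi);_,_,mm=blob(m);q=P[mm][:,:2];r=cv2.minAreaRect(q.astype(np.float32)*1000);print(nm,r)
m=box(222,284,300,318)&(z>.125)&(z<.19);_,_,mm=blob(m);q=np.array([ray('top',a,b,.15)[:2] for b,a in np.argwhere(mm)])
f=cv2.fitLine(q.astype(np.float32),cv2.DIST_L2,0,.01,.01).ravel();print('arm',f,np.degrees(np.arctan2(f[1],f[0])),q.min(0),q.max(0))
print('arm cols',[(r,np.mean(np.where(mm[r])[0])) for r in range(225,284,8) if mm[r].any()])
# tray corners from crop pixels (top) 
hsv=cv2.cvtColor(A['p'],cv2.COLOR_RGB2HSV)
for nm,pt in(('bottle',(382,231,.08)),('dish',(395,205,.016)),('jar',(367,200,.078)),('pliers',(385,318,.0)),('traytl',(285,229.5,.014)),('traytr',(326,229.5,.014)),('traybl',(285,278,.014)),('traybr',(326,277.5,.014))):print(nm,ray('top',*pt).round(3))
m=box(220,242,374,392)&(hsv[...,1]>150);print(blob(m)[:2])
# scene arm
m=(S[...,2]>.135)&(S[...,2]<.18)&box(215,255,260,350);_,_,mm=blob(m);q=S[mm];print('scene arm',q.mean(0),q.min(0),q.max(0))
E
```

```text
knob top [482.05555556 245.07777778] [477 240  11  11  90] [ 0.57026022 -0.29533387  0.212     ]
knob scene [452.57352941 293.02941176] [448 288  10  10  68] [ 0.55141945 -0.31814472  0.207     ]
scene knob pts [ 0.56281539 -0.305666    0.21067314] 169
pan ((570.6026611328125, -297.4199523925781), (121.67095184326172, 130.37442016601562), 88.95555114746094)
all ((570.0657958984375, -296.21142578125), (171.24600219726562, 175.91481018066406), 89.66051483154297)
arm [0.99938476 0.03507221 0.5295163  0.22494961] 2.009902 [0.45728785 0.21826026] [0.60832452 0.231139  ]
arm cols [(233, np.float64(307.5)), (241, np.float64(307.0)), (249, np.float64(307.5)), (257, np.float64(307.5)), (265, np.float64(307.5)), (273, np.float64(307.5))]
bottle [ 0.617 -0.011  0.08 ]
dish [ 0.71  -0.06   0.016]
jar [0.716 0.039 0.078]
pliers [ 0.335 -0.035 -0.   ]
traytl [0.62  0.303 0.014]
traytr [0.623 0.167 0.014]
traybl [0.46  0.299 0.014]
traybr [0.464 0.164 0.014]
(array([380.64516129, 233.80645161]), array([378, 230,   8,   8,  31], dtype=int32))
scene arm [0.52661421 0.21977528 0.15042675] [0.45616053 0.21134232 0.13522808] [0.60476994 0.22890824 0.16686972]
```

Emit:
servo_tool:
  rows:
    - {"offset": [-0.1, -0.1, -0.3], "yaw": 0.056, "claw": 0}
    - {"offset": [-0.3, -0.3, -0.5], "yaw": 0.112, "claw": 0}
    - {"offset": [-0.5, -0.5, -0.7], "yaw": 0.168, "claw": 0}
    - {"offset": [-0.7, -0.7, -0.8], "yaw": 0.224, "claw": 0}
    - {"offset": [-0.8, -0.8, -0.8], "yaw": 0.28, "claw": 0}
    - {"offset": [-0.8, -0.8, -0.8], "yaw": 0.336, "claw": 0}
    - {"offset": [-0.8, -0.8, -0.8], "yaw": 0.396, "claw": 0}
    - {"offset": [-0.8, -0.8, -0.8], "yaw": 0.396, "claw": 0}

```text
time: 1.1
ee_pos: [0.2262, 0.4196, 0.2997]
tcp_rot: [-180.0, 0.0, 90.1]
wrist_force: [-0.1, 0.3, -0.0]
opening: 0.0855
grasp_force: 0.0
```

Emit:
servo_tool:
  rows:
    - {"offset": [-0.4, 0.2, 0], "yaw": 0, "claw": 0}
    - {"offset": [-0.8, 0.4, 0], "yaw": 0, "claw": 0}
    - {"offset": [-1, 0.5, 0], "yaw": 0, "claw": 0}

```text
time: 1.48
ee_pos: [0.2768, 0.3182, 0.3001]
tcp_rot: [180.0, 0.0, 90.3]
wrist_force: [-0.4, -0.3, -0.3]
opening: 0.0857
grasp_force: 0.0
```

Emit:
servo_tool:
  rows:
    - {"offset": [-0.2, 0.5, 0], "yaw": 0, "claw": 0}
    - {"offset": [-0.4, 0.9, 0], "yaw": 0, "claw": 0}
    - {"offset": [-0.5, 1, 0], "yaw": 0, "claw": 0}

```text
time: 1.85
ee_pos: [0.3779, 0.2688, 0.2992]
tcp_rot: [-179.9, 0.0, 90.2]
wrist_force: [-0.4, 0.1, -0.2]
opening: 0.0855
grasp_force: 0.0
```

Emit:
servo_tool:
  rows:
    - {"offset": [0, 0.4, 0], "yaw": 0, "claw": 0}
    - {"offset": [0, 0.8, 0], "yaw": 0, "claw": 0}
    - {"offset": [0, 0.8, 0], "yaw": 0, "claw": 0}
    - {"offset": [0, 0.8, 0], "yaw": 0, "claw": 0}

```text
time: 2.35
ee_pos: [0.4557, 0.2701, 0.3]
tcp_rot: [-180.0, 0.0, 90.2]
wrist_force: [0.7, -0.4, -0.5]
opening: 0.0853
grasp_force: 0.0
```

```bash
cat >> h.py <<'E'
from scipy.spatial.transform import Rotation as Ro
def wrist(tag):
    o=get_obs();T=np.eye(4);T[:3,:3]=Ro.from_euler('xyz',o['tcp_rot'],degrees=True).as_matrix();T[:3,3]=o['ee_pos']
    p,d=camera('wrist');i=dict(camera_info('wrist'));T=T@i['hand_eye'];i['cam_to_world']=T
    v,u=np.mgrid[0:480,0:640]
    c=np.stack([(u-i['cx'])/i['fx']*d,-(v-i['cy'])/i['fy']*d,-d,np.ones_like(d)],-1)
    P=(c@T.T)[...,:3];cv2.imwrite(f'pics/{tag}.png',p[:,:,::-1]);np.savez(f'pics/{tag}.npz',p=p,d=d,P=P,T=T)
    return p,P,i,o
E
python3 - <<'E'
from h import *
p,P,i,o=wrist('w1');print(o['time'],o['ee_pos'],o['tcp_rot'])
z=P[...,2];m=(z>.137)&(z<.166)&(abs(P[...,1]-.225)<.05)&(P[...,0]>.4)&(P[...,0]<.66)
c,s,mm=blob(m);print(c,s)
uv=[];
for col in range(s[0]+3,s[0]+s[2]-3,4):
    r=np.where(mm[:,col])[0]
    if len(r): uv.append((col,r.mean()))
q=np.array([ray('',a,b,.15,i) for a,b in uv]);
k=(q[:,0]>.475)&(q[:,0]<.57);f=np.polyfit(q[k,0],q[k,1],1);print('arm y=',f,'deg',np.degrees(np.arctan(f[0])),'res',np.std(np.polyval(f,q[k,0])-q[k,1]));print(q[::4].round(4))
m=(z>.157)&(z<.175)&(abs(P[...,1]-.225)<.03)&(P[...,0]>.4)&(P[...,0]<.5);print('tip',P[m].mean(0),P[m].max(0),P[m].min(0),m.sum())
E
```

```text
2.35 [0.45565629 0.27005586 0.29996549] [-1.79957643e+02  9.57511102e-03  9.01717705e+01]
[402.69405886 265.0483065 ] [ 319  253  164   25 1801]
arm y= [0.02843988 0.20865045] deg 1.629045705642221 res 0.00026409225023862605
[[0.4576 0.2193 0.15  ]
 [0.4721 0.2217 0.15  ]
 [0.4866 0.2227 0.15  ]
 [0.501  0.2228 0.15  ]
 [0.5154 0.2238 0.15  ]
 [0.5299 0.2238 0.15  ]
 [0.5444 0.2239 0.15  ]
 [0.5587 0.2249 0.15  ]
 [0.5732 0.2249 0.15  ]
 [0.5876 0.2254 0.15  ]]
tip [0.46119849 0.22347128 0.16335274] [0.48671996 0.22757902 0.16790807] [0.4548995  0.21852578 0.15703965] 148
```

View pics/w1.png

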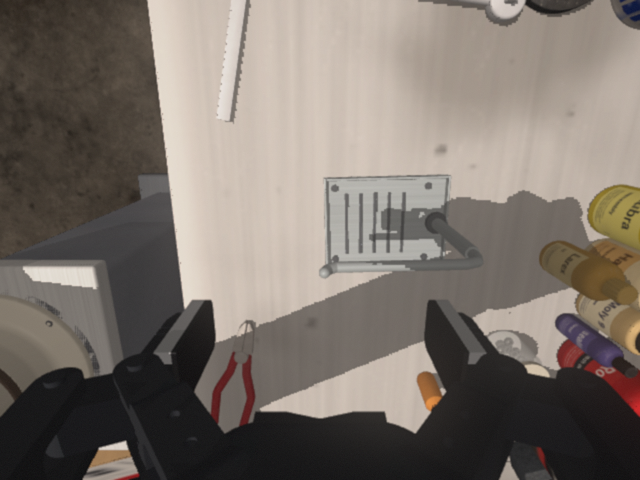

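The wrist view shows the grey arm from its upturned tip (325,271) to the post bend (480,262), with bar_mid at about (0.522, 0.2235) and yaw 1.6°. On to the lid.

Emit:
servo_tool:
  rows:
    - {"offset": [-0.4, 0.08, 0], "yaw": 0, "claw": 0}
    - {"offset": [-0.8, 0.16, 0], "yaw": 0, "claw": 0}
    - {"offset": [-1, 0.2, 0], "yaw": 0, "claw": 0}

```text
time: 2.78
ee_pos: [0.4756, 0.1688, 0.3009]
tcp_rot: [179.9, -0.0, 90.1]
wrist_force: [-0.0, 0.7, -0.4]
opening: 0.0857
grasp_force: 0.0
```

Emit:
servo_tool:
  rows:
    - {"offset": [-0.4, 0.08, 0], "yaw": 0, "claw": 0}
    - {"offset": [-0.8, 0.16, 0], "yaw": 0, "claw": 0}
    - {"offset": [-1, 0.2, 0], "yaw": 0, "claw": 0}

```text
time: 3.15
ee_pos: [0.4958, 0.0688, 0.3008]
tcp_rot: [179.9, -0.0, 90.1]
wrist_force: [0.2, 0.7, 0.4]
opening: 0.0857
grasp_force: 0.0
```

Emit:
servo_tool:
  rows:
    - {"offset": [-0.4, 0.08, 0], "yaw": 0, "claw": 0}
    - {"offset": [-0.8, 0.16, 0], "yaw": 0, "claw": 0}
    - {"offset": [-1, 0.2, 0], "yaw": 0, "claw": 0}

```text
time: 3.52
ee_pos: [0.516, -0.031, 0.3007]
tcp_rot: [179.9, 0.0, 90.1]
wrist_force: [0.5, -0.0, -0.1]
opening: 0.0856
grasp_force: 0.0
```

Emit:
servo_tool:
  rows:
    - {"offset": [-0.4, 0.08, 0], "yaw": 0, "claw": 0}
    - {"offset": [-0.8, 0.16, 0], "yaw": 0, "claw": 0}
    - {"offset": [-1, 0.2, 0], "yaw": 0, "claw": 0}

```text
time: 3.9
ee_pos: [0.5364, -0.1308, 0.3005]
tcp_rot: [180.0, 0.0, 90.1]
wrist_force: [0.1, 0.0, -0.0]
opening: 0.0858
grasp_force: 0.0
```

Emit:
servo_tool:
  rows:
    - {"offset": [-0.4, 0.08, 0], "yaw": 0, "claw": 0}
    - {"offset": [-0.8, 0.16, 0], "yaw": 0, "claw": 0}
    - {"offset": [-1, 0.2, 0], "yaw": 0, "claw": 0}
    - {"offset": [-1, 0.2, 0], "yaw": 0, "claw": 0}

```text
time: 4.4
ee_pos: [0.5568, -0.2302, 0.2998]
tcp_rot: [-180.0, -0.0, 90.0]
wrist_force: [0.1, -0.4, -0.1]
opening: 0.0852
grasp_force: 0.0
```

Emit:
servo_tool:
  rows:
    - {"offset": [-0.4, 0.08, 0], "yaw": 0, "claw": 0}
    - {"offset": [-0.6, 0.14, 0], "yaw": 0, "claw": 0}
    - {"offset": [-0.6, 0.14, 0], "yaw": 0, "claw": 0}
    - {"offset": [-0.6, 0.14, 0], "yaw": 0, "claw": 0}

```text
time: 4.9
ee_pos: [0.5709, -0.2886, 0.3005]
tcp_rot: [180.0, -0.0, 90.1]
wrist_force: [-0.4, 0.0, 1.3]
opening: 0.0856
grasp_force: 0.0
```

Run:
```python
from h import *
p,P,i,o=wrist('w2');print(o['time'],o['ee_pos'],o['tcp_rot'])
z=P[...,2];m=(z>.195)&(z<.23)&(abs(P[...,1]+.296)<.04)&(abs(P[...,0]-.57)<.04);c,s,mm=blob(m);print('knob',c,s,P[mm].mean(0),ray('',*c,.209,i))
d=blob((p.max(-1)<70)&(abs(P[...,1]+.296)<.05)&(abs(P[...,0]-.57)<.05)&(z>.18)&(z<.24));print('dark',d[0],d[1],ray('',*d[0],.209,i))
m=(z>.178)&(z<.192)&(abs(P[...,1]+.296)<.1)&(abs(P[...,0]-.57)<.1);print('pan',cv2.minAreaRect(P[blob(m)[2]][:,:2].astype(np.float32)*1000))
```

```text
4.9 [ 0.57087714 -0.28856472  0.30047878] [ 1.79981093e+02 -1.31855566e-02  9.01156548e+01]
knob [315.96711409 249.0033557 ] [ 295  227   43   45 1490] [ 0.56812022 -0.29644158  0.21621839] [ 0.56805034 -0.29897442  0.209     ]
dark [316.34448819 247.20734908] [ 296  224   42   47 1524] [ 0.56832381 -0.29760606  0.209     ]
pan ((567.9808349609375, -299.42083740234375), (118.21456146240234, 130.37271118164062), 88.5919189453125)
```

View pics/w2.png

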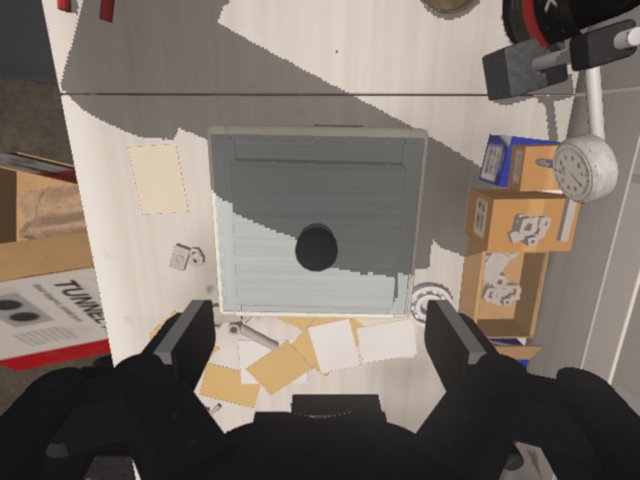

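The knob is at (316,248), with the lid square on the cleaner and nothing near the fingers. Descend and grip.

Emit:
servo_tool:
  rows:
    - {"offset": [-0.09, -0.03, 0.3], "yaw": 0, "claw": 0}
    - {"offset": [-0.09, -0.03, 0.55], "yaw": 0, "claw": 0}
    - {"offset": [-0.09, -0.03, 0.75], "yaw": 0, "claw": 0}
    - {"offset": [-0.09, -0.03, 0.87], "yaw": 0, "claw": 0}
    - {"offset": [-0.09, -0.03, 0.87], "yaw": 0, "claw": 0}
  squeeze: 40

```text
time: 5.58
ee_pos: [0.5676, -0.2983, 0.2128]
tcp_rot: [-180.0, -0.0, 90.1]
wrist_force: [0.5, -0.3, 0.5]
opening: 0.0853
grasp_force: 0.0
```

Emit:
servo_tool:
  rows:
    - {"offset": [0, 0, 0], "yaw": 0, "claw": 0.3}
    - {"offset": [0, 0, 0], "yaw": 0, "claw": 0.5}
    - {"offset": [0, 0, 0], "yaw": 0, "claw": 0.6}
    - {"offset": [0, 0, 0], "yaw": 0, "claw": 0.8}
    - {"offset": [0, 0, 0], "yaw": 0, "claw": 1}
    - {"offset": [0, 0, 0], "yaw": 0, "claw": 1}
    - {"offset": [0, 0, 0], "yaw": 0, "claw": 1}
  squeeze: 40

```text
time: 6.45
ee_pos: [0.5679, -0.299, 0.213]
tcp_rot: [-180.0, -0.0, 90.1]
wrist_force: [-0.3, -0.8, 0.1]
opening: -0.0
grasp_force: 0.0
```

The fingers shut fully on nothing, so I'll look before moving again.

Run:
```python
from h import *
p,P,i,o=wrist('w3');print(o['time'],o['ee_pos'],o['opening'],o['grasp_force'],o['wrist_force'])
s,_=camera('scene');c=cv2.resize(s[230:390,370:530],(480,480),interpolation=cv2.INTER_CUBIC);w=cv2.resize(p,(320,240))
im=np.zeros((480,800,3),np.uint8);im[:,:480]=c;im[:240,480:]=w
cv2.imwrite('pics/c3.png',im[:,:,::-1])
```

```text
6.45 [ 0.56786492 -0.299012    0.21299412] -2.726650737237924e-05 0.0 [-0.32433093 -0.77842983  0.06313746]
```

View pics/c3.png

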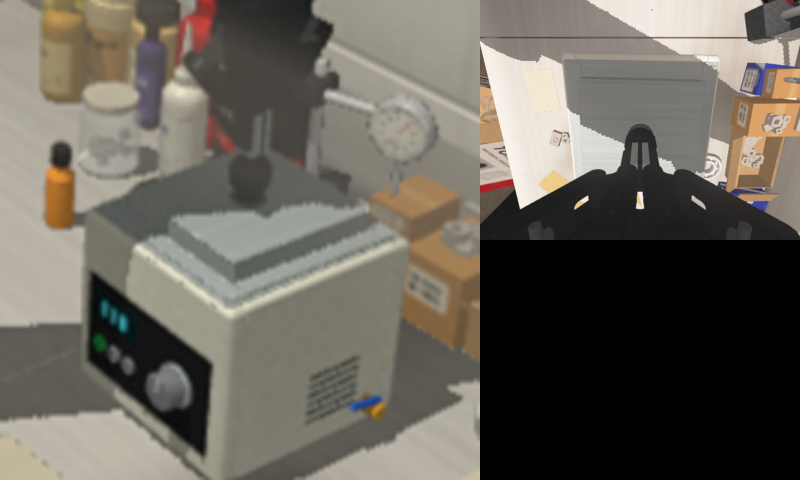

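Run:
```python
from h import *
A=np.load('pics/w3.npz');P=A['P'];p=A['p']
for r in range(236,420,8): print(r,p[r,320],P[r,320].round(3),P[r,306].round(3),p[r,306])
W=np.load('pics/w2.npz');P=W['P'];print('w2 knob',P[235:262:6,318].round(3).tolist(),'pan',np.median(P[200:220,250:290,2]),'bench',np.median(P[60:85,400:450,2]),np.median(P[180:200,80:110,2]))
```

```text
236 [114 114 111] [ 0.568 -0.279  0.187] [ 0.56  -0.28   0.185] [115 114 110]
244 [120 120 116] [ 0.568 -0.284  0.185] [ 0.56  -0.284  0.185] [119 119 115]
252 [69 68 68] [ 0.568 -0.288  0.186] [ 0.56  -0.288  0.186] [76 74 73]
260 [40 40 39] [ 0.568 -0.284  0.208] [ 0.561 -0.286  0.204] [43 43 42]
268 [41 41 39] [ 0.568 -0.286  0.215] [ 0.561 -0.286  0.213] [44 44 43]
276 [43 43 43] [ 0.568 -0.289  0.217] [ 0.561 -0.288  0.217] [44 44 42]
284 [42 41 39] [ 0.568 -0.292  0.218] [ 0.561 -0.292  0.218] [55 54 53]
292 [43 44 42] [ 0.568 -0.287  0.235] [ 0.562 -0.287  0.235] [110 107 104]
300 [43 43 42] [ 0.568 -0.287  0.243] [ 0.562 -0.288  0.241] [109 107 104]
308 [43 43 42] [ 0.568 -0.288  0.248] [ 0.563 -0.287  0.249] [109 106 104]
316 [44 43 43] [ 0.568 -0.287  0.254] [ 0.563 -0.287  0.255] [108 106 103]
324 [42 41 40] [ 0.568 -0.287  0.26 ] [ 0.563 -0.288  0.259] [108 105 103]
332 [47 45 45] [ 0.568 -0.223  0.367] [ 0.563 -0.286  0.266] [45 44 45]
340 [45 44 44] [ 0.568 -0.292  0.262] [ 0.563 -0.287  0.27 ] [44 43 43]
348 [44 42 43] [ 0.568 -0.295  0.262] [ 0.564 -0.286  0.275] [43 41 43]
356 [42 40 40] [ 0.568 -0.298  0.262] [ 0.564 -0.287  0.278] [42 41 41]
364 [42 39 40] [ 0.568 -0.301  0.262] [ 0.564 -0.286  0.282] [36 36 37]
372 [43 40 43] [ 0.568 -0.305  0.262] [ 0.564 -0.286  0.286] [35 35 36]
380 [40 38 39] [ 0.568 -0.308  0.262] [ 0.564 -0.287  0.288] [36 35 37]
388 [244 236 232] [ 0.568 -0.529  0.004] [ 0.564 -0.29   0.287] [34 32 34]
396 [242 233 228] [ 0.568 -0.541  0.005] [ 0.564 -0.293  0.287] [33 33 35]
404 [233 199 136] [ 0.568 -0.555  0.002] [ 0.563 -0.307  0.275] [32 30 33]
412 [237 228 220] [ 0.568 -0.568  0.001] [ 0.564 -0.298  0.287] [32 32 31]
w2 knob [[0.57, -0.286, 0.216], [0.57, -0.289, 0.219], [0.57, -0.294, 0.218], [0.57, -0.299, 0.218], [0.57, -0.212, 0.454]] pan 0.18508706220212587 bench 8.476868527951265e-07 0.00013942251639900705
```

Run:
```python
from h import *
for t,z0,b in(('w2',.3005,.24),('w3',.213,.2205)):
    A=np.load(f'pics/{t}.npz');P=A['P'];m=(P[...,2]>b)&(P[...,2]<.44)&(A['d']>.03)
    q=P[m];k=np.argsort(q[:,2])[:200];print(t,'min z',q[k[0]],'rel tcp',q[k[::40],2]-z0,q[k].mean(0))
    for lo in np.arange(b,b+.09,.006):
        s=q[(q[:,2]>=lo)&(q[:,2]<lo+.006)]
        if len(s):print(round(lo-z0,3),len(s),s.min(0).round(3)[:2],s.max(0).round(3)[:2])
```

```text
w2 min z [ 0.61352804 -0.28107348  0.32451573] rel tcp [0.02401573 0.02520173 0.02580763 0.02649937 0.02698198] [ 0.56968178 -0.28795796  0.32657476]
0.024 401 [ 0.521 -0.299] [ 0.619 -0.277]
w3 min z [ 0.56647273 -0.28832865  0.22711847] rel tcp [0.01411847 0.01628257 0.01753435 0.01849103 0.01907961] [ 0.56759797 -0.28858208  0.23070018]
0.014 186 [ 0.555 -0.292] [ 0.58  -0.287]
0.02 426 [ 0.554 -0.292] [ 0.581 -0.287]
0.026 516 [ 0.554 -0.293] [ 0.581 -0.287]
0.032 556 [ 0.554 -0.293] [ 0.581 -0.287]
0.038 602 [ 0.554 -0.292] [ 0.581 -0.287]
0.044 894 [ 0.554 -0.31 ] [ 0.581 -0.287]
0.05 625 [ 0.546 -0.309] [ 0.595 -0.284]
0.056 2537 [ 0.534 -0.311] [ 0.601 -0.284]
0.062 4403 [ 0.53 -0.31] [ 0.606 -0.284]
0.068 5709 [ 0.525 -0.308] [ 0.611 -0.285]
0.074 4393 [ 0.52  -0.308] [ 0.615 -0.281]
0.08 7856 [ 0.515 -0.308] [ 0.621 -0.28 ]
0.086 9714 [ 0.509 -0.307] [ 0.626 -0.28 ]
0.092 10781 [ 0.505 -0.298] [ 0.63 -0.28]
```

The depth image shows the real fingertips standing about 25 mm (open) to 14 mm (shut) behind the reported TCP, so they closed just above the knob. I'll open, go 33 mm lower and grip again.

Emit:
servo_tool:
  rows:
    - {"offset": [0, 0, -0.1], "yaw": 0, "claw": 0}
    - {"offset": [0, 0, -0.1], "yaw": 0, "claw": 0}
    - {"offset": [0, 0, -0.1], "yaw": 0, "claw": 0}
    - {"offset": [0, 0, -0.1], "yaw": 0, "claw": 0}
    - {"offset": [0, 0, -0.1], "yaw": 0, "claw": 0}
    - {"offset": [0, 0, -0.1], "yaw": 0, "claw": 0}

```text
time: 7.3
ee_pos: [0.5679, -0.299, 0.2229]
tcp_rot: [-180.0, -0.0, 90.1]
wrist_force: [-0.3, -0.8, -1.0]
opening: 0.0855
grasp_force: 0.0
```

Emit:
servo_tool:
  rows:
    - {"offset": [0, 0, 0.1], "yaw": 0, "claw": 0}
    - {"offset": [0, 0, 0.2], "yaw": 0, "claw": 0}
    - {"offset": [0, 0, 0.3], "yaw": 0, "claw": 0}
    - {"offset": [0, 0, 0.37], "yaw": 0, "claw": 0}
    - {"offset": [0, 0, 0.42], "yaw": 0, "claw": 0}
    - {"offset": [0, 0, 0.42], "yaw": 0, "claw": 0}

```text
time: 8.05
ee_pos: [0.5678, -0.2989, 0.1807]
tcp_rot: [-180.0, -0.0, 90.1]
wrist_force: [-0.7, 0.2, -0.8]
opening: 0.0854
grasp_force: 0.0
```

Emit:
servo_tool:
  rows:
    - {"offset": [0, 0, 0], "yaw": 0, "claw": 0.3}
    - {"offset": [0, 0, 0], "yaw": 0, "claw": 0.5}
    - {"offset": [0, 0, 0], "yaw": 0, "claw": 0.6}
    - {"offset": [0, 0, 0], "yaw": 0, "claw": 0.8}
    - {"offset": [0, 0, 0], "yaw": 0, "claw": 1}
    - {"offset": [0, 0, 0], "yaw": 0, "claw": 1}
    - {"offset": [0, 0, 0], "yaw": 0, "claw": 1}
  squeeze: 40

```text
time: 8.93
ee_pos: [0.568, -0.2991, 0.1814]
tcp_rot: [180.0, 0.0, 90.1]
wrist_force: [0.1, 0.7, 4.8]
opening: 0.0293
grasp_force: 39.9
```

Emit:
servo_tool:
  rows:
    - {"offset": [0, 0, -0.05], "yaw": 0, "claw": 1}
    - {"offset": [0, 0, -0.1], "yaw": 0, "claw": 1}
    - {"offset": [0, 0, -0.15], "yaw": 0, "claw": 1}
    - {"offset": [0, 0, -0.15], "yaw": 0, "claw": 1}

```text
time: 9.43
ee_pos: [0.568, -0.2991, 0.1964]
tcp_rot: [180.0, 0.0, 90.1]
wrist_force: [-1.2, 0.2, -1.2]
opening: 0.0287
grasp_force: 39.7
```

Run:
```python
from h import *
p,P,i,o=wrist('w4');print(o['time'],o['ee_pos'],o['opening'],o['grasp_force'],o['wrist_force'])
for r in range(120,300,12): print(r,P[r,320].round(3),P[r,280].round(3))
```

```text
9.425 [ 0.56804623 -0.29911877  0.19641636] 0.028704822559546764 39.748417250812054 [-1.19501205  0.2442153  -1.21750085]
120 [ 0.568 -0.222  0.165] [ 0.548 -0.222  0.164]
132 [ 0.568 -0.227  0.183] [ 0.55  -0.227  0.181]
144 [ 0.568 -0.232  0.182] [ 0.55  -0.232  0.184]
156 [ 0.568 -0.237  0.182] [ 0.55  -0.237  0.182]
168 [ 0.568 -0.241  0.2  ] [ 0.551 -0.241  0.2  ]
180 [ 0.568 -0.246  0.2  ] [ 0.551 -0.246  0.199]
192 [ 0.568 -0.251  0.199] [ 0.551 -0.25   0.201]
204 [ 0.568 -0.256  0.201] [ 0.551 -0.256  0.2  ]
216 [ 0.568 -0.261  0.201] [ 0.551 -0.261  0.2  ]
228 [ 0.568 -0.266  0.2  ] [ 0.551 -0.267  0.199]
240 [ 0.568 -0.271  0.201] [ 0.55  -0.272  0.199]
252 [ 0.568 -0.278  0.199] [ 0.55  -0.278  0.2  ]
264 [ 0.568 -0.283  0.2  ] [ 0.55  -0.283  0.201]
276 [ 0.568 -0.288  0.202] [ 0.55  -0.289  0.2  ]
288 [ 0.568 -0.285  0.222] [ 0.552 -0.287  0.215]
```

Emit:
servo_tool:
  rows:
    - {"offset": [0, 0, -0.15], "yaw": 0, "claw": 1}
    - {"offset": [0, 0, -0.3], "yaw": 0, "claw": 1}
    - {"offset": [0, 0, -0.4], "yaw": 0, "claw": 1}
    - {"offset": [0, 0, -0.4], "yaw": 0, "claw": 1}
    - {"offset": [0, 0, -0.4], "yaw": 0, "claw": 1}
  squeeze: 50

```text
time: 10.1
ee_pos: [0.5678, -0.299, 0.2355]
tcp_rot: [-180.0, -0.0, 90.1]
wrist_force: [-0.7, -0.5, -1.6]
opening: 0.0287
grasp_force: 49.7
```

Emit:
servo_tool:
  rows:
    - {"offset": [0.2, -0.1, 0], "yaw": 0, "claw": 1}
    - {"offset": [0.5, -0.25, 0], "yaw": 0, "claw": 1}
    - {"offset": [0.8, -0.4, 0], "yaw": 0, "claw": 1}
    - {"offset": [1, -0.5, 0], "yaw": 0, "claw": 1}

```text
time: 10.6
ee_pos: [0.5169, -0.1978, 0.2356]
tcp_rot: [-180.0, -0.0, 90.1]
wrist_force: [1.0, -0.1, -2.1]
opening: 0.0286
grasp_force: 49.8
```

Emit:
servo_tool:
  rows:
    - {"offset": [0.35, -0.2, 0], "yaw": 0, "claw": 1}
    - {"offset": [0.7, -0.35, 0], "yaw": 0, "claw": 1}
    - {"offset": [1, -0.5, 0], "yaw": 0, "claw": 1}

```text
time: 10.98
ee_pos: [0.4668, -0.098, 0.2355]
tcp_rot: [-180.0, -0.0, 90.1]
wrist_force: [-0.2, 0.7, -2.0]
opening: 0.0285
grasp_force: 49.9
```

Emit:
servo_tool:
  rows:
    - {"offset": [0.2, -0.08, 0.2], "yaw": 0, "claw": 1}
    - {"offset": [0.29, -0.08, 0.5], "yaw": 0, "claw": 1}
    - {"offset": [0.29, -0.08, 0.8], "yaw": 0, "claw": 1}
    - {"offset": [0.29, -0.08, 1], "yaw": 0, "claw": 1}

```text
time: 11.48
ee_pos: [0.4588, -0.0698, 0.134]
tcp_rot: [-179.9, -0.0, 90.1]
wrist_force: [0.4, -0.1, -1.1]
opening: 0.0289
grasp_force: 49.9
```

Emit:
servo_tool:
  rows:
    - {"offset": [0, 0, 0.3], "yaw": 0, "claw": 1}
    - {"offset": [0, 0, 0.6], "yaw": 0, "claw": 1}
    - {"offset": [0, 0, 0.85], "yaw": 0, "claw": 1}
    - {"offset": [0, 0, 1], "yaw": 0, "claw": 1}
    - {"offset": [0, 0, 1], "yaw": 0, "claw": 1}

```text
time: 12.1
ee_pos: [0.4589, -0.07, 0.0351]
tcp_rot: [-179.9, -0.0, 90.1]
wrist_force: [0.4, 0.8, -0.9]
opening: 0.0285
grasp_force: 49.8
```

Emit:
servo_tool:
  rows:
    - {"offset": [0, 0, 0.04], "yaw": 0, "claw": 1}
    - {"offset": [0, 0, 0.07], "yaw": 0, "claw": 1}
    - {"offset": [0, 0, 0.09], "yaw": 0, "claw": 1}
    - {"offset": [0, 0, 0.1], "yaw": 0, "claw": 1}
    - {"offset": [0, 0, 0.1], "yaw": 0, "claw": 1}

```text
time: 12.72
ee_pos: [0.4597, -0.0701, 0.026]
tcp_rot: [180.0, -0.0, 90.1]
wrist_force: [0.5, -0.6, -0.6]
opening: 0.0287
grasp_force: 49.9
```

Emit:
servo_tool:
  rows:
    - {"offset": [0, 0, 0.01], "yaw": 0, "claw": 1}
    - {"offset": [0, 0, 0.01], "yaw": 0, "claw": 1}

```text
time: 12.98
ee_pos: [0.4596, -0.0701, 0.0249]
tcp_rot: [-180.0, 0.0, 90.1]
wrist_force: [-0.6, -0.6, -1.0]
opening: 0.0283
grasp_force: 49.9
```

Emit:
servo_tool:
  rows:
    - {"offset": [0, 0, 0.01], "yaw": 0, "claw": 1}
    - {"offset": [0, 0, 0.015], "yaw": 0, "claw": 1}
    - {"offset": [0, 0, 0.015], "yaw": 0, "claw": 1}

```text
time: 13.35
ee_pos: [0.4597, -0.0701, 0.0244]
tcp_rot: [180.0, 0.0, 90.1]
wrist_force: [-4.3, 0.0, 7.9]
opening: 0.0287
grasp_force: 50.7
```

Contact with the bench at the expected height. Release and rise.

Emit:
servo_tool:
  rows:
    - {"offset": [0, 0, 0], "yaw": 0, "claw": 0.5}
    - {"offset": [0, 0, 0], "yaw": 0, "claw": 0.3}
    - {"offset": [0, 0, 0], "yaw": 0, "claw": 0}
    - {"offset": [0, 0, 0], "yaw": 0, "claw": 0}
    - {"offset": [0, 0, 0], "yaw": 0, "claw": 0}
    - {"offset": [0, 0, 0], "yaw": 0, "claw": 0}
    - {"offset": [0, 0, -0.2], "yaw": 0, "claw": 0}
    - {"offset": [0, 0, -0.5], "yaw": 0, "claw": 0}
    - {"offset": [0, 0, -1], "yaw": 0, "claw": 0}

```text
time: 14.48
ee_pos: [0.4587, -0.07, 0.1232]
tcp_rot: [-179.8, -0.0, 90.1]
wrist_force: [0.9, -0.6, 0.3]
opening: 0.0858
grasp_force: 0.0
```

Emit:
servo_tool:
  rows:
    - {"offset": [0, 0, -0.5], "yaw": 0, "claw": 0}
    - {"offset": [0, 0, -1], "yaw": 0, "claw": 0}

```text
time: 14.72
ee_pos: [0.4595, -0.0701, 0.2252]
tcp_rot: [180.0, 0.0, 90.1]
wrist_force: [0.4, 0.3, -0.5]
opening: 0.0855
grasp_force: 0.0
```

Emit:
servo_tool:
  rows:
    - {"offset": [-0.4, 0.2, -0.4], "yaw": 0, "claw": 0}
    - {"offset": [-0.8, 0.4, -0.8], "yaw": 0, "claw": 0}
    - {"offset": [-1, 0.5, -0.8], "yaw": 0, "claw": 0}

```text
time: 15.1
ee_pos: [0.5111, -0.1721, 0.3062]
tcp_rot: [179.8, 0.1, 90.0]
wrist_force: [0.7, 0.5, -0.9]
opening: 0.0856
grasp_force: 0.0
```

Emit:
servo_tool:
  rows:
    - {"offset": [-0.4, 0.2, 0], "yaw": 0, "claw": 0}
    - {"offset": [-0.8, 0.4, 0], "yaw": 0, "claw": 0}
    - {"offset": [-1, 0.5, 0], "yaw": 0, "claw": 0}
    - {"offset": [-1, 0.5, 0], "yaw": 0, "claw": 0}
    - {"offset": [-1, 0.5, 0], "yaw": 0, "claw": 0}

```text
time: 15.72
ee_pos: [0.5597, -0.2696, 0.3035]
tcp_rot: [-180.0, -0.0, 90.1]
wrist_force: [-0.8, 0.2, 0.3]
opening: 0.0853
grasp_force: 0.0
```

Run:
```python
from h import *
p,P,i,o=wrist('w5');print(o['time'],o['ee_pos'],o['tcp_rot'],o['opening'])
hsv=cv2.cvtColor(p,cv2.COLOR_RGB2HSV);m=(hsv[...,0]>95)&(hsv[...,0]<130)&(hsv[...,1]>110)&(abs(P[...,0]-.568)<.07)&(abs(P[...,1]+.297)<.07)
c,s,mm=blob(m);q=P[mm];print(c,s,q.mean(0),q.max(0))
t=mm&(P[...,2]>.165);c=np.argwhere(t).mean(0)[::-1];print('top face',c,ray('',*c,.172,i),t.sum());r=cv2.minAreaRect(np.array([ray('',b,a,.172,i)[:2]*1000 for a,b in np.argwhere(t)],np.float32));print(r)
tp,td=camera('top');T=pts('top',td);m=(T[...,2]>.01)&(T[...,2]<.08)&(abs(T[...,0]-.46)<.1)&(abs(T[...,1]+.07)<.1);print('lid',cv2.minAreaRect(T[blob(m)[2]][:,:2].astype(np.float32)*1000),T[m][:,2].max())
```

```text
15.725 [ 0.55969171 -0.26956363  0.3035058 ] [-1.79989015e+02 -1.43701582e-02  9.00603995e+01] 0.08534984585806572
[321.92745098 249.04901961] [315 227  14  43 510] [ 0.56139981 -0.29505311  0.16930613] [ 0.56666438 -0.28208006  0.174474  ]
top face [321.91479821 251.69955157] [ 0.56137697 -0.29647937  0.172     ] 446
((561.0459594726562, -296.10821533203125), (11.043573379516602, 32.06283187866211), 0.022568700835108757)
lid ((462.4955139160156, -68.77647399902344), (163.0767822265625, 149.6853485107422), 0.20407994091510773) 0.07298961904745527
```

View pics/w5.png

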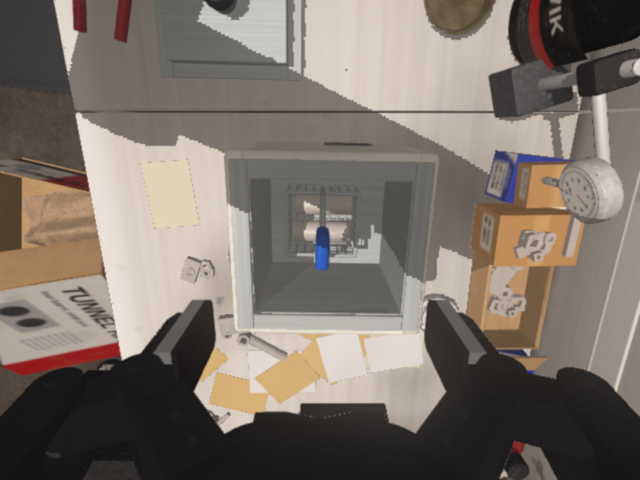

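The tank is open. The basket's blue grip is at (322,249) with the two pins below it, and the lid lies flat at (0.462, -0.069). I'll descend on the grip with the fingers half closed.

Emit:
servo_tool:
  rows:
    - {"offset": [-0.15, 0.01, 0.1], "yaw": 0, "claw": 0.5}
    - {"offset": [-0.26, 0.01, 0.3], "yaw": 0, "claw": 0.5}
    - {"offset": [-0.265, 0.015, 0.6], "yaw": 0, "claw": 0.5}
    - {"offset": [-0.265, 0.015, 0.9], "yaw": 0, "claw": 0.5}
    - {"offset": [-0.265, 0.015, 1], "yaw": 0, "claw": 0.5}
    - {"offset": [-0.265, 0.015, 1], "yaw": 0, "claw": 0.5}

```text
time: 16.58
ee_pos: [0.5611, -0.2966, 0.2033]
tcp_rot: [-180.0, -0.0, 90.1]
wrist_force: [0.3, -0.2, 0.5]
opening: 0.0427
grasp_force: 0.0
```

Run:
```python
from h import *
p,P,i,o=wrist('w6');print(o['time'],o['ee_pos'],o['tcp_rot'],o['opening'])
hsv=cv2.cvtColor(p,cv2.COLOR_RGB2HSV);m=(hsv[...,0]>95)&(hsv[...,0]<130)&(hsv[...,1]>110)&(abs(P[...,0]-.568)<.07)&(abs(P[...,1]+.297)<.07)
c,s,mm=blob(m);q=P[mm];print(c,s,q.min(0),q.max(0))
b=(P[...,2]>.19)&(P[...,2]<.30)&(abs(P[...,1]+.29)<.04);q=P[b];print('fingers min z',q[:,2].min(),q[q[:,2]<.25].min(0),q[q[:,2]<.25].max(0))
```

```text
16.575 [ 0.56105722 -0.29660208  0.20329665] [-1.79963463e+02 -1.63135583e-02  9.00517848e+01] 0.042713706254568225
[320.89372385 261.71380753] [ 311  229   21   65 1195] [ 0.55585363 -0.31316464  0.14345676] [ 0.56711082 -0.28203439  0.17387008]
fingers min z 0.21578047826340524 [ 0.52566596 -0.3079083   0.21578048] [ 0.5960542 -0.2841768  0.2499926]
```

Emit:
servo_tool:
  rows:
    - {"offset": [0, 0, 0.25], "yaw": 0, "claw": 0.5}
    - {"offset": [0, 0, 0.45], "yaw": 0, "claw": 0.5}
    - {"offset": [0, 0, 0.62], "yaw": 0, "claw": 0.5}
    - {"offset": [0, 0, 0.72], "yaw": 0, "claw": 0.5}
    - {"offset": [0, 0, 0.72], "yaw": 0, "claw": 0.5}

```text
time: 17.25
ee_pos: [0.5613, -0.2965, 0.1313]
tcp_rot: [-180.0, -0.0, 90.1]
wrist_force: [0.2, -0.7, -0.5]
opening: 0.0428
grasp_force: 0.0
```

Emit:
servo_tool:
  rows:
    - {"offset": [0, 0, 0], "yaw": 0, "claw": 0.7}
    - {"offset": [0, 0, 0], "yaw": 0, "claw": 0.8}
    - {"offset": [0, 0, 0], "yaw": 0, "claw": 1}
    - {"offset": [0, 0, 0], "yaw": 0, "claw": 1}
    - {"offset": [0, 0, 0], "yaw": 0, "claw": 1}
  squeeze: 70

```text
time: 17.88
ee_pos: [0.5619, -0.2967, 0.1324]
tcp_rot: [179.9, 0.0, 90.1]
wrist_force: [1.6, 1.2, 6.0]
opening: 0.0109
grasp_force: 69.3
```

Emit:
servo_tool:
  rows:
    - {"offset": [0, 0, -0.05], "yaw": 0, "claw": 1}
    - {"offset": [0, 0, -0.15], "yaw": 0, "claw": 1}
    - {"offset": [0, 0, -0.3], "yaw": 0, "claw": 1}
    - {"offset": [0, 0, -0.45], "yaw": 0, "claw": 1}
    - {"offset": [0, 0, -0.6], "yaw": 0, "claw": 1}
    - {"offset": [0, 0, -0.75], "yaw": 0, "claw": 1}
    - {"offset": [0, 0, -0.85], "yaw": 0, "claw": 1}

```text
time: 18.75
ee_pos: [0.5615, -0.2966, 0.2178]
tcp_rot: [180.0, 0.0, 90.1]
wrist_force: [1.0, -0.6, -3.3]
opening: 0.0109
grasp_force: 68.1
```

Emit:
servo_tool:
  rows:
    - {"offset": [0, 0, -0.1], "yaw": 0, "claw": 1}
    - {"offset": [0, 0, -0.25], "yaw": 0, "claw": 1}
    - {"offset": [0, 0, -0.4], "yaw": 0, "claw": 1}
    - {"offset": [0, 0, -0.55], "yaw": 0, "claw": 1}
    - {"offset": [0, 0, -0.7], "yaw": 0, "claw": 1}
    - {"offset": [0, 0, -0.75], "yaw": 0, "claw": 1}
    - {"offset": [0, 0, -0.75], "yaw": 0, "claw": 1}

```text
time: 19.62
ee_pos: [0.5615, -0.2966, 0.2914]
tcp_rot: [180.0, 0.0, 90.1]
wrist_force: [0.5, -0.1, -3.8]
opening: 0.0109
grasp_force: 68.2
```

Run:
```python
from h import *
p,P,i,o=wrist('w7');print(o['time'],o['ee_pos'],o['opening'],o['wrist_force'])
s,d=camera('scene');S=pts('scene',d)
b=(S[...,2]>.12)&(S[...,2]<.4)&(abs(S[...,0]-.562)<.06)&(abs(S[...,1]+.297)<.06)
for lo in np.arange(.14,.34,.01):
    q=S[b&(S[...,2]>=lo)&(S[...,2]<lo+.01)]
    if len(q):print(round(lo,2),len(q),q.min(0).round(3)[:2],q.max(0).round(3)[:2])
c=cv2.resize(s[170:370,370:530],(480,600),interpolation=cv2.INTER_CUBIC);im=np.zeros((600,800,3),np.uint8);im[:,:480]=c;im[:240,480:]=cv2.resize(p,(320,240))
cv2.imwrite('pics/c7.png',im[:,:,::-1])
```

```text
19.625 [ 0.56149834 -0.29660532  0.29140702] 0.010864788251087106 [ 0.46861609 -0.09346188 -3.83958067]
0.14 52 [ 0.521 -0.242] [ 0.588 -0.237]
0.15 51 [ 0.509 -0.243] [ 0.58  -0.237]
0.16 20 [ 0.502 -0.292] [ 0.569 -0.237]
0.19 181 [ 0.519 -0.338] [ 0.602 -0.262]
0.2 197 [ 0.517 -0.339] [ 0.601 -0.261]
0.21 337 [ 0.52  -0.338] [ 0.602 -0.259]
0.22 246 [ 0.519 -0.34 ] [ 0.603 -0.26 ]
0.23 268 [ 0.518 -0.339] [ 0.602 -0.259]
0.24 19 [ 0.521 -0.337] [ 0.572 -0.261]
0.25 24 [ 0.557 -0.338] [ 0.565 -0.262]
0.26 23 [ 0.557 -0.338] [ 0.565 -0.262]
0.27 26 [ 0.557 -0.333] [ 0.564 -0.266]
0.28 48 [ 0.556 -0.33 ] [ 0.564 -0.276]
0.29 25 [ 0.554 -0.314] [ 0.562 -0.286]
0.3 50 [ 0.543 -0.318] [ 0.571 -0.286]
0.31 69 [ 0.539 -0.317] [ 0.579 -0.289]
0.32 91 [ 0.541 -0.319] [ 0.584 -0.29 ]
0.33 76 [ 0.541 -0.314] [ 0.581 -0.289]
```

View pics/c7.png

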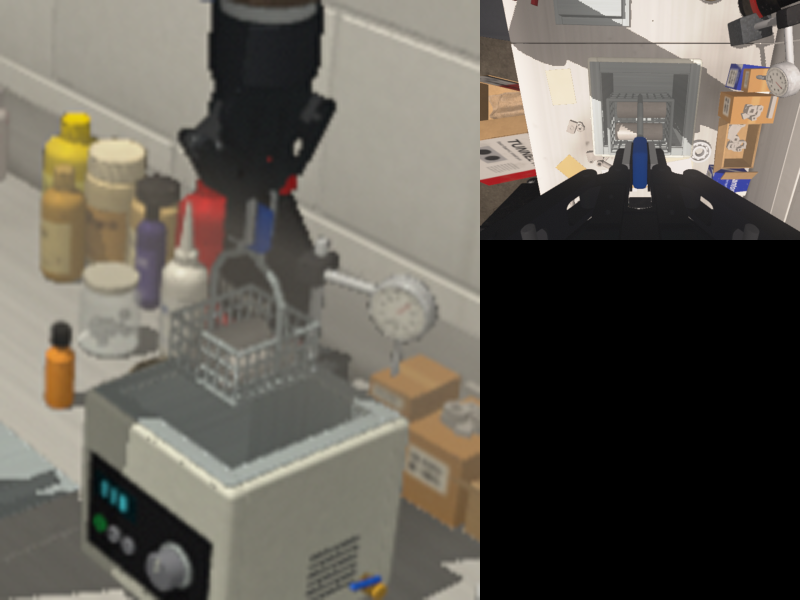

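The basket hangs upright in the gripper with both pins in it, and the bail's underside is at about TCP height. Carry it to a point in front of the stand's arm tip.

Emit:
servo_tool:
  rows:
    - {"offset": [0.15, -0.05, 0], "yaw": 0, "claw": 1}
    - {"offset": [0.4, -0.12, 0], "yaw": 0, "claw": 1}
    - {"offset": [0.7, -0.21, 0], "yaw": 0, "claw": 1}
    - {"offset": [1, -0.3, 0], "yaw": 0, "claw": 1}

```text
time: 20.23
ee_pos: [0.5307, -0.1956, 0.2907]
tcp_rot: [-179.9, -0.0, 90.0]
wrist_force: [0.1, -1.0, -3.6]
opening: 0.0109
grasp_force: 68.2
```

Emit:
servo_tool:
  rows:
    - {"offset": [0.33, -0.1, 0], "yaw": 0, "claw": 1}
    - {"offset": [0.66, -0.2, 0], "yaw": 0, "claw": 1}
    - {"offset": [1, -0.3, 0], "yaw": 0, "claw": 1}

```text
time: 20.6
ee_pos: [0.5005, -0.0955, 0.2909]
tcp_rot: [-180.0, -0.0, 90.0]
wrist_force: [0.1, 0.2, -3.9]
opening: 0.0113
grasp_force: 68.2
```

Emit:
servo_tool:
  rows:
    - {"offset": [0.33, -0.1, 0], "yaw": 0, "claw": 1}
    - {"offset": [0.66, -0.2, 0], "yaw": 0, "claw": 1}
    - {"offset": [1, -0.3, 0], "yaw": 0, "claw": 1}

```text
time: 20.98
ee_pos: [0.4704, 0.0044, 0.291]
tcp_rot: [-180.0, -0.0, 90.0]
wrist_force: [0.3, 0.2, -4.3]
opening: 0.0108
grasp_force: 68.2
```

Emit:
servo_tool:
  rows:
    - {"offset": [0.33, -0.1, 0], "yaw": 0, "claw": 1}
    - {"offset": [0.66, -0.2, 0], "yaw": 0, "claw": 1}
    - {"offset": [1, -0.3, 0], "yaw": 0, "claw": 1}

```text
time: 21.35
ee_pos: [0.4403, 0.1043, 0.291]
tcp_rot: [-180.0, 0.0, 90.0]
wrist_force: [-0.4, 0.3, -4.0]
opening: 0.0109
grasp_force: 68.2
```

Emit:
servo_tool:
  rows:
    - {"offset": [0.33, -0.15, 0], "yaw": 0, "claw": 1}
    - {"offset": [0.66, -0.3, 0], "yaw": 0, "claw": 1}
    - {"offset": [0.9, -0.42, 0], "yaw": 0, "claw": 1}
    - {"offset": [1, -0.45, 0], "yaw": 0, "claw": 1}
    - {"offset": [1, -0.45, 0], "yaw": 0, "claw": 1}

```text
time: 21.98
ee_pos: [0.3958, 0.2035, 0.2912]
tcp_rot: [-180.0, 0.0, 90.1]
wrist_force: [-0.2, 0.1, -3.3]
opening: 0.011
grasp_force: 68.3
```

Run:
```python
from h import *
o=get_obs();print(o['time'],o['ee_pos'],o['tcp_rot'],o['opening'])
s,d=camera('scene');S=pts('scene',d);x,y,_=o['ee_pos']
b=(abs(S[...,0]-x)<.055)&(abs(S[...,1]-y)<.055)
for lo in np.arange(.17,.32,.01):
    q=S[b&(S[...,2]>=lo)&(S[...,2]<lo+.01)]
    if len(q):print(round(lo,2),len(q),q.min(0).round(3)[:2],q.max(0).round(3)[:2])
```

```text
21.975 [0.39583316 0.20345275 0.2911914 ] [-1.79987723e+02  1.94111424e-02  9.01132441e+01] 0.010976777120108567
0.19 121 [0.353 0.157] [0.434 0.242]
0.2 112 [0.354 0.159] [0.435 0.237]
0.21 193 [0.355 0.16 ] [0.437 0.239]
0.22 149 [0.355 0.159] [0.438 0.241]
0.23 164 [0.354 0.158] [0.437 0.241]
0.24 16 [0.382 0.162] [0.401 0.239]
0.25 13 [0.393 0.164] [0.399 0.24 ]
0.26 16 [0.391 0.16 ] [0.4   0.237]
0.27 16 [0.391 0.166] [0.397 0.233]
0.28 20 [0.391 0.17 ] [0.398 0.219]
0.29 16 [0.387 0.183] [0.401 0.215]
0.3 32 [0.379 0.177] [0.412 0.21 ]
0.31 52 [0.374 0.181] [0.415 0.208]
```

Emit:
servo_tool:
  rows:
    - {"offset": [0.1, 0, 0.1], "yaw": 0, "claw": 1}
    - {"offset": [0.2, 0, 0.3], "yaw": 0, "claw": 1}
    - {"offset": [0.2, 0, 0.6], "yaw": 0, "claw": 1}
    - {"offset": [0.2, 0, 0.85], "yaw": 0, "claw": 1}
    - {"offset": [0.2, 0, 1], "yaw": 0, "claw": 1}

```text
time: 22.65
ee_pos: [0.3956, 0.2229, 0.1895]
tcp_rot: [-179.9, 0.1, 90.0]
wrist_force: [-0.7, -0.4, -3.8]
opening: 0.011
grasp_force: 68.3
```

Emit:
servo_tool:
  rows:
    - {"offset": [0, 0, 0.06], "yaw": 0, "claw": 1}
    - {"offset": [0, 0, 0.1], "yaw": 0, "claw": 1}
    - {"offset": [0, 0, 0.1], "yaw": 0, "claw": 1}
    - {"offset": [0, 0, 0.1], "yaw": 0, "claw": 1}

```text
time: 23.15
ee_pos: [0.3962, 0.2235, 0.1821]
tcp_rot: [180.0, -0.0, 90.1]
wrist_force: [-1.1, 0.1, -3.5]
opening: 0.0109
grasp_force: 68.3
```

Run:
```python
from h import *
p,P,i,o=wrist('w8');print(o['time'],o['ee_pos'],o['tcp_rot'],o['opening'])
s,d=camera('scene');S=pts('scene',d);x,y,_=o['ee_pos']
b=(abs(S[...,0]-x)<.055)&(abs(S[...,1]-y)<.055)
for lo in np.arange(.07,.21,.01):
    q=S[b&(S[...,2]>=lo)&(S[...,2]<lo+.01)]
    if len(q):print(round(lo,2),len(q),q.min(0).round(3)[:2],q.max(0).round(3)[:2])
c=cv2.resize(s[180:300,200:360],(640,480),interpolation=cv2.INTER_CUBIC)
im=np.zeros((600,800,3),np.uint8);im[:400,:]=0;im[:400,:533]=cv2.resize(c,(533,400));im[:200,533:]=cv2.resize(p,(267,200));cv2.imwrite('pics/c8.png',im[:400,:,::-1])
```

```text
23.15 [0.3961519  0.22348329 0.18211661] [ 1.79951574e+02 -2.84784066e-02  9.00505366e+01] 0.01089029017186701
0.08 92 [0.355 0.179] [0.437 0.26 ]
0.09 99 [0.353 0.177] [0.438 0.258]
0.1 202 [0.356 0.178] [0.439 0.264]
0.11 138 [0.356 0.177] [0.438 0.262]
0.12 147 [0.355 0.175] [0.438 0.267]
0.13 22 [0.361 0.176] [0.432 0.258]
0.14 15 [0.392 0.18 ] [0.4   0.257]
0.15 15 [0.391 0.181] [0.399 0.256]
0.16 14 [0.393 0.182] [0.399 0.249]
0.17 20 [0.392 0.191] [0.4   0.242]
0.18 11 [0.391 0.204] [0.396 0.23 ]
0.19 30 [0.378 0.201] [0.415 0.227]
0.2 50 [0.375 0.201] [0.416 0.233]
```

View pics/c8.png

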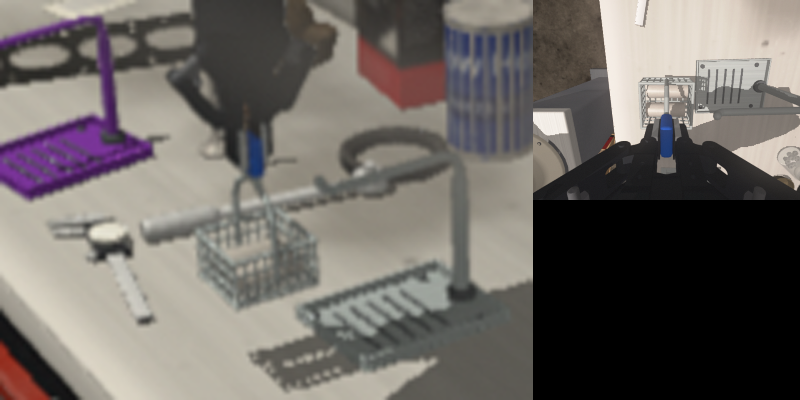

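The basket stands just in front of the grey arm's upturned tip, crop (320,185), level and lined up. Thread the arm through the bail window.

Emit:
servo_tool:
  rows:
    - {"offset": [0, 0.15, 0], "yaw": 0, "claw": 1}
    - {"offset": [0, 0.35, 0], "yaw": 0, "claw": 1}
    - {"offset": [0, 0.55, 0], "yaw": 0, "claw": 1}
    - {"offset": [0, 0.7, 0], "yaw": 0, "claw": 1}
    - {"offset": [0, 0.85, 0], "yaw": 0, "claw": 1}
    - {"offset": [0, 0.9, 0], "yaw": 0, "claw": 1}
    - {"offset": [0, 0.9, 0], "yaw": 0, "claw": 1}

```text
time: 24.12
ee_pos: [0.486, 0.2234, 0.1814]
tcp_rot: [-180.0, 0.0, 90.0]
wrist_force: [-0.9, 0.6, -4.1]
opening: 0.0105
grasp_force: 68.4
```

Emit:
servo_tool:
  rows:
    - {"offset": [0, 0.15, 0], "yaw": 0, "claw": 1}
    - {"offset": [0, 0.3, 0], "yaw": 0, "claw": 1}
    - {"offset": [0, 0.33, 0], "yaw": 0, "claw": 1}
    - {"offset": [0, 0.33, 0.1], "yaw": 0, "claw": 1}
    - {"offset": [0, 0.33, 0.16], "yaw": 0, "claw": 1}
    - {"offset": [0, 0.33, 0.2], "yaw": 0, "claw": 1}
    - {"offset": [0, 0.33, 0.22], "yaw": 0, "claw": 1}
    - {"offset": [0, 0.33, 0.22], "yaw": 0, "claw": 1}

```text
time: 25.12
ee_pos: [0.5188, 0.2235, 0.1595]
tcp_rot: [180.0, -0.0, 90.1]
wrist_force: [0.7, -0.2, -3.3]
opening: 0.011
grasp_force: 68.6
```

Run:
```python
from h import *
p,P,i,o=wrist('w9');print(o['time'],o['ee_pos'],o['tcp_rot'],o['opening'],o['wrist_force'])
s,d=camera('scene');S=pts('scene',d);x,y,_=o['ee_pos']
b=(abs(S[...,0]-x)<.055)&(abs(S[...,1]-y)<.05)
for lo in np.arange(.04,.2,.01):
    q=S[b&(S[...,2]>=lo)&(S[...,2]<lo+.01)]
    if len(q):print(round(lo,2),len(q),q.min(0).round(3)[:2],q.max(0).round(3)[:2])
c=cv2.resize(s[200:300,250:370],(720,600),interpolation=cv2.INTER_CUBIC);cv2.imwrite('pics/c9.png',c[:,:,::-1])
```

```text
25.125 [0.51880761 0.2234572  0.15954086] [ 1.79994830e+02 -3.30590240e-03  9.00560258e+01] 0.010968820993283107 [ 0.74208911 -0.18213955 -3.34180117]
0.05 2 [0.483 0.196] [0.483 0.255]
0.06 103 [0.478 0.176] [0.559 0.262]
0.07 107 [0.475 0.18 ] [0.56  0.263]
0.08 182 [0.478 0.179] [0.559 0.263]
0.09 108 [0.476 0.177] [0.562 0.259]
0.1 124 [0.478 0.178] [0.561 0.261]
0.11 13 [0.514 0.179] [0.518 0.256]
0.12 10 [0.515 0.18 ] [0.52  0.259]
0.13 9 [0.517 0.181] [0.523 0.258]
0.14 59 [0.465 0.185] [0.571 0.249]
0.15 81 [0.464 0.198] [0.571 0.237]
0.16 13 [0.51  0.203] [0.525 0.234]
0.17 31 [0.503 0.2  ] [0.538 0.234]
0.18 47 [0.499 0.198] [0.537 0.231]
0.19 58 [0.497 0.199] [0.539 0.233]
```

View pics/c9.png

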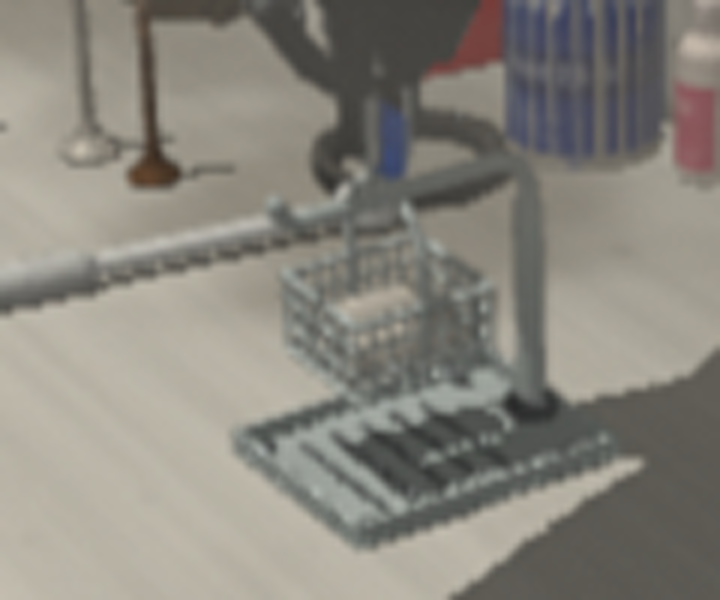

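The arm passes through the bail window, with the tip at (280,210) and the basket behind it. Lower in small steps until the load transfers.

Emit:
servo_tool:
  rows:
    - {"offset": [0, 0, 0.015], "yaw": 0, "claw": 1}
    - {"offset": [0, 0, 0.03], "yaw": 0, "claw": 1}
    - {"offset": [0, 0, 0.03], "yaw": 0, "claw": 1}

```text
time: 25.6
ee_pos: [0.5191, 0.2235, 0.157]
tcp_rot: [180.0, -0.0, 90.1]
wrist_force: [-1.1, -0.5, 0.4]
opening: 0.0106
grasp_force: 69.2
```

Emit:
servo_tool:
  rows:
    - {"offset": [0, 0, 0.01], "yaw": 0, "claw": 1}
    - {"offset": [0, 0, 0.01], "yaw": 0, "claw": 1}
    - {"offset": [0, 0, 0.01], "yaw": 0, "claw": 1}

```text
time: 25.98
ee_pos: [0.5192, 0.2237, 0.1566]
tcp_rot: [179.9, -0.1, 90.1]
wrist_force: [-1.3, 0.7, 5.8]
opening: 0.0107
grasp_force: 70.0
```

Load is on the arm. Ease the grip off, open gently and rise.

Emit:
servo_tool:
  rows:
    - {"offset": [0, 0, -0.01], "yaw": 0, "claw": 1}
    - {"offset": [0, 0, -0.01], "yaw": 0, "claw": 0.86}
    - {"offset": [0, 0, -0.01], "yaw": 0, "claw": 0.83}
    - {"offset": [0, 0, -0.01], "yaw": 0, "claw": 0.8}
    - {"offset": [0, 0, -0.01], "yaw": 0, "claw": 0.75}
    - {"offset": [0, 0, -0.01], "yaw": 0, "claw": 0.7}
    - {"offset": [0, 0, -0.01], "yaw": 0, "claw": 0.6}
    - {"offset": [0, 0, -0.01], "yaw": 0, "claw": 0.6}
    - {"offset": [0, 0, -0.01], "yaw": 0, "claw": 0.6}
  squeeze: 20

```text
time: 27.1
ee_pos: [0.5189, 0.2234, 0.1565]
tcp_rot: [-180.0, 0.0, 90.1]
wrist_force: [0.1, -0.4, -0.0]
opening: 0.0342
grasp_force: 0.0
```

Run:
```python
from h import *
p,P,i,o=wrist('w10');print(o['time'],o['ee_pos'],o['opening'],o['wrist_force'],o['grasp_force'])
hsv=cv2.cvtColor(p,cv2.COLOR_RGB2HSV);m=(hsv[...,0]>95)&(hsv[...,0]<130)&(hsv[...,1]>110)&(abs(P[...,0]-.519)<.05)&(abs(P[...,1]-.2235)<.05)&(P[...,2]>.13)
c,s,mm=blob(m);q=P[mm];print(c,s,q.min(0),q.max(0))
```

```text
27.1 [0.51890056 0.2234387  0.15648654] 0.0342237317186304 [ 0.11480468 -0.3594192  -0.01494422] 0.0
[318.34794336 326.91739717] [ 303  274   31  105 2966] [0.51235176 0.20606119 0.16617557] [0.52386943 0.23836373 0.19891353]
```

Released. The grip is still upright between the fingers with no force. Rise clear and check both placements.

Emit:
servo_tool:
  rows:
    - {"offset": [0, 0, -0.1], "yaw": 0, "claw": 0.6}
    - {"offset": [0, 0, -0.25], "yaw": 0, "claw": 0.6}
    - {"offset": [0, 0, -0.5], "yaw": 0, "claw": 0.6}
    - {"offset": [0, 0, -0.9], "yaw": 0, "claw": 0.6}
    - {"offset": [0, 0, -1], "yaw": 0, "claw": 0.6}

```text
time: 27.78
ee_pos: [0.5196, 0.2237, 0.2603]
tcp_rot: [179.7, -0.1, 90.1]
wrist_force: [0.0, 0.3, -0.4]
opening: 0.0342
grasp_force: 0.0
```

Emit:
servo_tool:
  rows:
    - {"offset": [0, 0, -0.2], "yaw": 0, "claw": 0.6}
    - {"offset": [0, 0, -0.4], "yaw": 0, "claw": 0.6}
    - {"offset": [0, 0, -0.4], "yaw": 0, "claw": 0.6}
    - {"offset": [0, 0, -0.4], "yaw": 0, "claw": 0.6}
    - {"offset": [0, 0, -0.4], "yaw": 0, "claw": 0.6}
    - {"offset": [0, 0, -0.4], "yaw": 0, "claw": 0.6}
    - {"offset": [0, 0, -0.4], "yaw": 0, "claw": 0.6}
    - {"offset": [0, 0, -0.4], "yaw": 0, "claw": 0.6}
    - {"offset": [0, 0, -0.4], "yaw": 0, "claw": 0.6}
    - {"offset": [0, 0, -0.4], "yaw": 0, "claw": 0.6}

```text
time: 29.02
ee_pos: [0.5189, 0.2234, 0.2965]
tcp_rot: [-180.0, 0.0, 90.1]
wrist_force: [-0.1, -0.7, 0.7]
opening: 0.0343
grasp_force: 0.0
```

Run:
```python
from h import *
for k in range(2):
    p,P,i,o=wrist(f'w11{k}');print(o['time'],o['ee_pos'])
    hsv=cv2.cvtColor(p,cv2.COLOR_RGB2HSV);m=(hsv[...,0]>95)&(hsv[...,0]<130)&(hsv[...,1]>110)&(abs(P[...,0]-.519)<.05)&(abs(P[...,1]-.2235)<.05)&(P[...,2]>.13)
    c,s,mm=blob(m);q=P[mm];print(c,s,q.min(0).round(4),q.max(0).round(4))
s,d=camera('scene');S=pts('scene',d);b=(abs(S[...,0]-.519)<.055)&(abs(S[...,1]-.2235)<.05)
for lo in (.06,.09,.12,.18):
    q=S[b&(S[...,2]>=lo)&(S[...,2]<lo+.01)];print(lo,len(q),q.min(0).round(3)[:2],q.max(0).round(3)[:2])
```

```text
29.025 [0.51891309 0.22343001 0.29646921]
[318.86538462 230.11217949] [312 206  15  47 624] [0.513  0.2068 0.1719] [0.5235 0.2375 0.1981]
29.075 [0.51890465 0.22343441 0.29651773]
[318.86334405 230.2073955 ] [312 206  15  47 622] [0.513  0.2067 0.1716] [0.5235 0.2375 0.1985]
0.06 94 [0.478 0.183] [0.563 0.261]
0.09 103 [0.478 0.182] [0.559 0.262]
0.12 10 [0.514 0.181] [0.522 0.253]
0.18 27 [0.509 0.199] [0.526 0.234]
```

The basket hangs still and upright on the arm with the robot clear. The lid was measured flat on the bench earlier and nothing has touched it since. Handing in.

```bash
python3 -c "
from workcell import *
print(job_done())"
```

```text
the job is handed in; nothing more can be done
None
```

I handed the job in at about 29 s: the lid lies flat on the bench clear of the cleaner, and the basket hangs still on the grey drain stand's arm with the pins last seen in it; no pass/fail verdict came back.

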